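# Back off the clamp bolt of a studio boom stand with a ratchet

### The job

The boom stand's foot has to be freed: the ratchet is sitting on its captive clamp bolt but is still set to tighten. Flip the ratchet's direction lever to the loosening side, then swing the handle to and fro between the gussets to back the bolt off (anticlockwise seen from above) until its lug bears firmly on the stop pin for a moment, feeling for the stop and not straining it. Do not tighten the bolt any further, do not disturb the other things on the desk, and leave the ratchet's lever at the loosening side.

Things in the scene. Friction and masses are not known exactly. Their poses are not given: they have to be found in the camera images.
- bolt_axis (a point): On the clamp bolt's vertical axis, 80 mm above the desk. Axes of the fixed steel foot: z up; the handle points along -x at mid-swing; a 50 mm column, 190 mm high with its collar, stands 115 mm along +x. The foot's plate is 270 x 150 x 10 mm; two 8 mm gussets, 88 mm high beside the bolt (110 mm towards the column), let the handle swing 0.73 rad either side of -x and stop it hard there.
- handle_grip (a point): On the centre line of the level ratchet handle, 135 mm from the bolt axis and 80 mm up, in the black grip (21-24 mm thick, 85 to 185 mm from the axis). It turns about the bolt axis only and cannot be lifted off. Pushed here it idles at 1 to 3 N; with the pawl engaged the bolt turns at about 7 N. After each change of direction up to 0.25 rad is lost before the pawl catches (36 teeth).
- lever_tip (a point): Centre of the upright thumb tab (8 x 8 mm, 95 to 113 mm above the desk) at the end of the direction lever, on top of the ratchet's head (head top at 92 mm, radius 21 mm; the rest of the lever reaches up to 99 mm). The lever's pivot is 42 mm from the bolt axis towards the handle, the tab 26 mm from the pivot towards the bolt axis, so it swings across the head.
- lever (a joint): Direction lever, rad. +0.42 (as found): tab to the left, seen from the handle's end looking at the head; drives clockwise (tightens), idles anticlockwise. -0.42: tab to the right; drives anticlockwise (loosens), idles clockwise. Snaps over-centre at 0; takes 3.5 to 8 N at the tab; push it right across.
- lug_face (a point): On the leading (anticlockwise) face of the lug of the bolt's collar, 32 mm from the bolt axis and 19 mm above the desk; the lug is a 7 mm wide dark steel finger that sticks out below the socket and turns with the bolt. From the start (tight) it has 1.2 to 1.7 rad to turn anticlockwise to the stop. The bolt stays where it is left.
- stop_face (a point): Point on the stop pin that the lug face meets, 32 mm from the bolt axis and 19 mm above the desk. At the stop it and lug_face coincide within 1 mm.
- stop_ring: Fixed flat steel ring (52 to 80 mm diameter) around the bolt on the foot's plate, carrying the upright stop pin (8 mm diameter, top 26 mm above the desk, 32 mm from the axis). Origin on the bolt axis at desk level. At the stop, 13.5 N held at handle_grip for half a second bears firmly (29 N on the pin); below 12 N there (22 N on the pin) is not firm, above 18 N (50 N on the pin) strains it.
- socket_big: Bystander: loose steel socket, 28 mm diameter, 38 mm high, upright on the desk beside the foot. Origin under its centre.
- socket_small: Bystander: loose steel socket, 21 mm diameter, 32 mm high, upright beside the foot. Origin under its centre.
- spanner: Bystander: steel combination spanner, 170 mm long, lying along its own x beside the foot.
- headphones: Bystander: black headphones lying on the desk, 200 x 140 mm, 72 mm high.
- phone: Bystander: black desk telephone, 170 x 180 mm, 100 mm high.
- mixer: Bystander: small dark audio mixer, 200 x 220 mm, 55 mm high.
- slate: Bystander: black clapper slate lying flat, 255 x 260 mm, 8 mm thick.
- mug: Bystander: white mug, 80 mm diameter, 95 mm high.

How it is judged:
On the way, in this order (a step that is already met when the one before it is completed fails the run):
1. the direction lever is flipped to the loosening side (value of joint lever below -0.3 rad), for 0.2 s.
2. the bolt is brought up against its stop: the lug bears on the pin with more than 22 N for 0.3 s (contact force between stop_ring and anything else above 22 N and distance between lug_face and stop_face below 0.003 m), for 0.3 s.
At the end, for the whole second after the job is handed in: The bolt is backed off with its lug at the stop pin (within 3 mm), and the lever is still at the loosening side (below -0.3 rad) (distance between lug_face and stop_face below 0.003 m and value of joint lever below -0.3 rad); the robot touches nothing.
It fails at once if the bolt is tightened further (its lug goes back clockwise by about 2.5 mm) (y of lug_face in the frame of bolt_axis below -0.0085 m).
It fails at once if the stop pin is strained (more than 50 N on it) (contact force between stop_ring and anything else above 50 N).
It fails at once if another thing on the desk is moved by more than 25 mm (distance of any of socket_big, socket_small, spanner, headphones, phone, mixer, slate, mug from where it was at the start of the episode above 0.025 m).
It also fails if it takes over 61 s, if anything falls off the work surface, if the arm or the gripper's body presses on something with over 40 N, if the wrist force passes 120 N, or if a joint passes its speed limit or range.

### The arm

A 6-joint arm with a two-finger parallel gripper is mounted at the origin on the work surface. World frame = base frame: x ahead of the robot, y to its left, z up, the work surface at z = 0. Lengths are in m, angles in rad, forces in N, time in s.
With the tool pointing down it reaches from about 0.325 to 0.9 m from the base axis. Payload 3.5 kg.
Tool frame: the origin (TCP) lies at the very end of the fingers, on their centre line; the grasp point (between the pads) lies 19 mm behind it; z points along the fingers, x is the direction in which the jaws open and shut, and the axes are right-handed (so a half turn about z gives the same grasp; the last joint's range is limited). The gripper opens to 85 mm and grips with 20 to 120 N. Pads are 22 mm wide; open, the fingers measure 114 mm over their backs; the gripper's body (76 mm by 85 mm) begins 54 mm behind the grasp point. The pads swing forward as they close: fully open they stand 13 mm farther back than shut.
Start: joints at [-1.33, 0.276, -0.026, 1.268, 0, 1.467], TCP at [0.211, -0.588, 0.231] pointing down, gripper open.
Joint ranges: [-3.12, 3.12], [-0.85, 1.88], [-1.08, 1.24], [-1.95, 2.15], [-1.57, 1.53], [-3.14, 3.14]. Speed limits (rad/s): [2.57, 2.57, 3.14, 3.14, 3.14, 3.14].

### API

Orientations are given as a unit quaternion [x, y, z, w].
In Python, from plant import * gives the robot as it stands.
- The arm moves only by the tool arm_command, never from a script. Its argument "increments" is a list of rows, each a list of 7 numbers: the shift along the tool's x, y, z each as a share of 5 cm, from -1 to 1, then the turn, a rotation vector about the tool's x, y, z each as a share of 60 degrees, from -1 to 1, then the finger opening in mm, from 0 to 85.4. A call has 1 to 20 rows; each row shifts and turns the pose as measured when the row begins, along the tool's axes as they then stand; what a row does not reach is not made up. A row lasts 1/10 s, in which the tool goes at most 50 mm and 8.59 degrees, less where a joint would pass 70% of its speed; a pose out of reach is approached as far as the arm can. A call with a number of a shift or a turn outside -1 to 1 is refused whole. A call with a gripper value outside its range is refused whole. The fingers move at their own pace and stop on an object; "grip_force" is the grip in N (left out, the last holds). Time passes only in rows, so rows that do not move let the fingers close. It gives the time, the measured TCP pose, the force and the opening at its end, in the units of the state.
- state(): the state, without advancing time (a new reading comes with each control period).
- camera(name): name is "scene" or "top" or "wrist"; returns the picture (384x512x3 uint8, blue, green, red); there is no depth.
- camera_model(name): a dict with "camera_matrix" (3x3 intrinsics, pixels), "R" (3x3) and "t" (3): a world point X has camera coordinates R X + t. Camera axes: x right, y down, z forward; pixel columns grow to the right and rows downward; lengths in m; the calibration is good to about 2 mm. A picture is of the moment at which its call begins: read the wrist's pose just before it. camera_model takes no time and is no camera call; for the wrist camera it gives the pose at the moment of the call.
- close_job(): hands the job in, once; it reports no verdict.
The state is a dict: "t": time; "joint_pos": joint angles; "qd": joint speeds; "joint_torque": joint torques, N m; "eef_pos": TCP position; "eef_rot": TCP orientation; "contact_force": force on the tool from outside, world axes, zero at the start; "moment": the same for the moment, N m; "width": finger opening in m.
Only numpy, scipy, OpenCV 4.12 (cv2) and the standard library are available. Lean on these libraries where they do the work, as an engineer would, in place of code of your own. Each camera call takes 0.05 s, during which the arm holds its last target. There are 200 camera calls.

## Working session

There is one attempt and no reset: what is moved stays moved. The work goes in short steps, Python scripts to look and compute and a tool call to move; the robot and the scene stay as the last step left them, time stands still between calls to the robot, and variables do not carry over. Pictures are saved under pics/ and viewed, about 8 in all and at most 12, crops included, and the job is handed in when it is done.

Besides the shell and the picture viewer there is one more tool, called in YAML: its name, and indented under it one key for each argument. arm_command: Moves the arm, as the interface text tells. Its arguments: {"type":"object","properties":{"increments":{"type":"array","items":{"type":"array","items":{"type":"number"}}},"grip_force":{"type":"number"}},"required":["increments"]}

```bash
mkdir -p pics; ls; python3 - <<'E'
from plant import *
import cv2
for n in("scene","top"):
    im=camera(n); cv2.imwrite(f"pics/{n}0.png",im)
    m=camera_model(n); print(n,m)
s=state();print({k:s[k] for k in('t','eef_pos','eef_rot','contact_force','width')})
E
```

```text
pics
scene {'camera_matrix': array([[454.50948639,   0.        , 263.80131667],
       [  0.        , 454.50948639, 196.18975428],
       [  0.        ,   0.        ,   1.        ]]), 'R': array([[ 0.67601201,  0.73687441, -0.00488632],
       [ 0.55463876, -0.51317161, -0.65500438],
       [-0.48516348,  0.44008068, -0.75560928]]), 't': array([-0.32564518, -0.24180757,  1.80699207])}
top {'camera_matrix': array([[406.72670621,   0.        , 255.75134751],
       [  0.        , 406.72670621, 190.14779248],
       [  0.        ,   0.        ,   1.        ]]), 'R': array([[ 0.01523497, -0.99980948, -0.01220275],
       [-0.99612242, -0.01411893, -0.08683769],
       [ 0.08664885,  0.0134784 , -0.99614773]]), 't': array([-0.02032091,  0.54415874,  1.28016967])}
{'t': 0.1, 'eef_pos': array([ 0.21049205, -0.58774658,  0.23028597]), 'eef_rot': array([ 8.17641970e-01, -5.75726175e-01, -7.50781062e-04, -6.44905513e-04]), 'contact_force': array([-0.66941847,  1.27209916,  0.40377046]), 'width': 0.08547611449221759}
```

View pics/scene0.png

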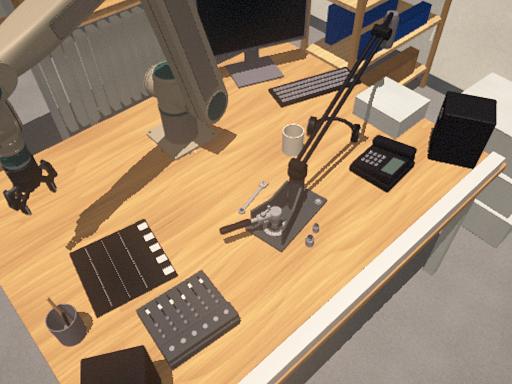

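View pics/top0.png

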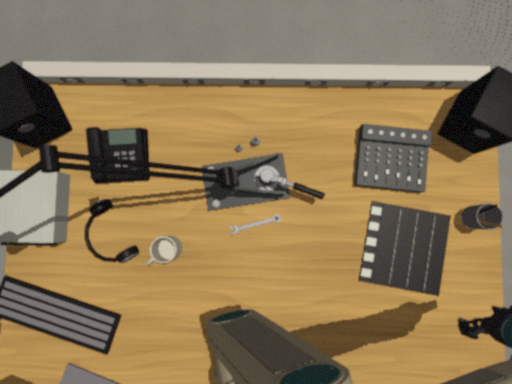

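The top view shows the bolt head near (266,176) and the handle end near (322,195). The column is near (230,177), and the handle points toward -y. I'll enlarge both views.

```bash
python3 - <<'E'
import cv2,numpy as np
a=cv2.imread("pics/top0.png")[135:225,195:335];b=cv2.imread("pics/scene0.png")[145:255,210:335]
a=cv2.resize(a,None,fx=5,fy=5,interpolation=cv2.INTER_CUBIC)
cv2.imwrite("pics/topc.png",a)
b=cv2.resize(b,None,fx=5,fy=5,interpolation=cv2.INTER_CUBIC)
cv2.imwrite("pics/scc.png",b)
E
```

```text
(no output)
```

View pics/topc.png

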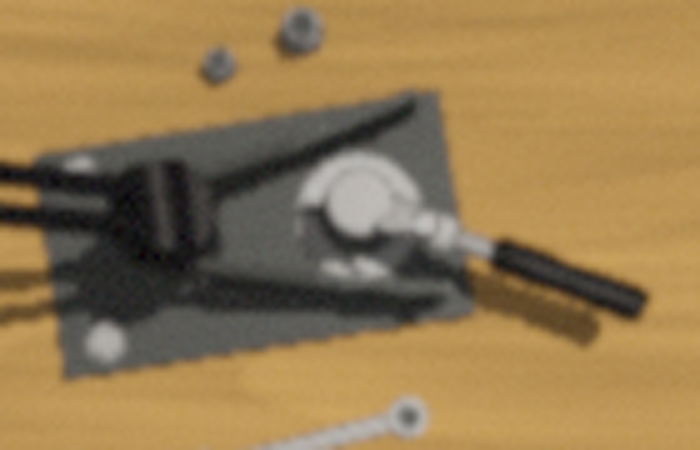

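View pics/scc.png

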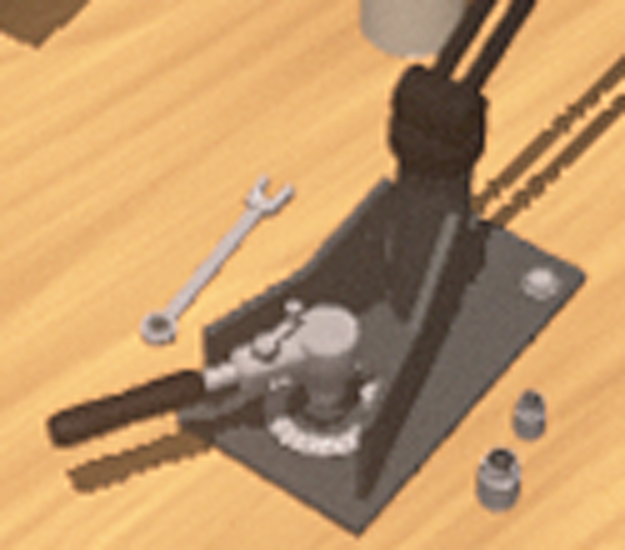

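```bash
cat > h.py <<'E'
from plant import *
import numpy as np, cv2
from scipy.spatial.transform import Rotation as Rot
def ray(m,px,z):
    d=m['R'].T@np.linalg.solve(m['camera_matrix'],[*px,1.]); c=-m['R'].T@m['t']
    return c+d*(z-c[2])/d[2]
def proj(m,X):
    p=m['camera_matrix']@(m['R']@np.asarray(X)+m['t']); return p[:2]/p[2]
E
python3 - <<'E'
from h import *
T=camera_model('top');S=camera_model('scene')
t=lambda x,y,z:ray(T,(195+x/5-.4,135+y/5-.4),z).round(4)
s=lambda x,y,z:ray(S,(210+x/5-.4,145+y/5-.4),z).round(4)
print('head',t(358,203,.092),s(330,330,.092))
print('grip',t(500,252,.08),t(642,300,.08),'scene',s(205,380,.08),s(55,430,.08))
print('tab',s(294,307,.112),t(400,225,.1),'pivot',s(265,348,.099),t(440,225,.099))
print('plate',[t(*c,.01) for c in((440,92),(475,310),(65,378),(40,155))])
print('plateS',[s(*c,.01) for c in((358,535),(585,275))])
print('sockets',t(300,32,.04),t(218,65,.032),'spanner',t(408,415,.005))
s_=state();print(Rot.from_quat(s_['eef_rot']).as_matrix().round(3))
E
```

```text
head [ 0.5846 -0.0444  0.092 ] [ 0.5857 -0.0442  0.092 ]
grip [ 0.557  -0.1319  0.08  ] [ 0.5287 -0.2189  0.08  ] scene [ 0.5548 -0.1226  0.08  ] [ 0.5213 -0.2162  0.08  ]
tab [ 0.5685 -0.0594  0.112 ] [ 0.5705 -0.0698  0.1   ] pivot [ 0.5727 -0.0879  0.099 ] [ 0.571 -0.094  0.099]
plate [array([ 0.6684, -0.0979,  0.01  ]), array([ 0.5262, -0.1218,  0.01  ]), array([0.4784, 0.1424, 0.01  ]), array([0.6235, 0.1624, 0.01  ])]
plateS [array([ 0.6707, -0.099 ,  0.01  ]), array([0.6222, 0.1656, 0.01  ])]
sockets [ 0.7007 -0.0065  0.04  ] [0.6802 0.0461 0.032 ] spanner [ 0.4579 -0.0795  0.005 ]
[[ 0.337 -0.941 -0.   ]
 [-0.941 -0.337  0.002]
 [-0.002 -0.    -1.   ]]
```

arm_command:
  increments:
    - [-0.57,-0.7,0,0,0,0,0]
    - [-0.57,-0.7,0,0,0,0,0]
    - [-0.57,-0.7,0,0,0,0,0]
    - [-0.57,-0.7,0,0,0,0,0]
    - [-0.57,-0.7,0,0,0,0,0]
    - [-0.57,-0.7,0,0,0,0,0]
    - [-0.57,-0.7,0,0,0,0,0]
    - [-0.57,-0.7,0,0,0,0,0]
    - [-0.57,-0.7,0,0,0,0,0]
    - [-0.57,-0.7,0,0,0,0,0]
    - [-0.57,-0.7,0,0,0,0,0]
    - [-0.57,-0.7,0,0,0,0,0]
    - [0,0,0,0,0,-0.14,0]
    - [0,0,0,0,0,-0.14,0]
    - [0,0,0,0,0,-0.14,0]
    - [0,0,0,0,0,-0.14,0]
    - [0,0,0,0,0,-0.14,0]
    - [0,0,0,0,0,-0.14,0]

```text
t: 1.9
eef_pos: [0.4973, -0.1023, 0.2219]
eef_rot: [0.986, -0.167, -0.005, -0.004]
contact_force: [-0.1, -0.4, -0.4]
width: -0.0003
```

```bash
cat > go.py <<'E'
from h import *
# bolt, handle direction (foot mid-swing -80.2 deg)
B=np.array([.585,-.0443,.08])
def rep(tgt=None,ang=None):
    s=state();R=Rot.from_quat(s['eef_rot']).as_matrix();p=s['eef_pos']
    a=np.degrees(np.arctan2(R[1,0],R[0,0]))
    print('t',round(s['t'],2),'p',p.round(4),'xang',a.round(1),'z',R[:,2].round(3),'F',s['contact_force'].round(1),'w',round(s['width'],4))
    if tgt is not None: print('shift(tool,/5cm)',(R.T@(np.array(tgt)-p)/.05).round(2),'dist',np.linalg.norm(tgt-p).round(4))
    if ang is not None: print('turn z /60',-((ang-a+180)%360-180)/60)
    return s,R
E
python3 - <<'E'
from go import *
rep([.5417,-.0485,.17],-17.4)
im=camera('wrist');cv2.imwrite('pics/w1.png',im)
E
```

```text
t 1.9 p [ 0.4973 -0.1023  0.2219] xang -19.3 z [-0.009  0.009 -1.   ] F [-0.1 -0.4 -0.4] w -0.0003
shift(tool,/5cm) [ 0.5  -1.3   1.04] dist 0.087
turn z /60 -0.031017162878556805
```

View pics/w1.png

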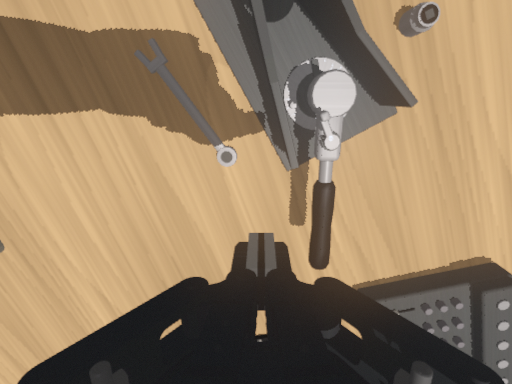

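The wrist view shows the head centre at (332,92), the tab near (325,118), the lever pivot near (331,141) and the handle end at (320,265). I'll refine the estimates from this view.

```bash
python3 - <<'E'
from go import *
W=camera_model('wrist')
print('head',ray(W,(332,92),.092),'tab',ray(W,(325,117),.11),'piv',ray(W,(331,141),.099),'end',ray(W,(320,263),.08),'gripstart',ray(W,(324,182),.08))
g=ray(W,(320,263),.08)-ray(W,(332,92),.092);print(np.degrees(np.arctan2(g[1],g[0])),np.hypot(g[0],g[1]))
print('gussets',ray(W,(412,103),.088),ray(W,(293,168),.088))
E
```

```text
head [ 0.58422784 -0.04217317  0.092     ] tab [ 0.56947713 -0.05904304  0.11      ] piv [ 0.57101196 -0.08305202  0.099     ] end [ 0.52731163 -0.21722351  0.08      ] gripstart [ 0.55669617 -0.12572041  0.08      ]
-108.01151519736305 0.18407084485264472
gussets [ 0.65215642 -0.07562256  0.088     ] [ 0.53054305 -0.09908235  0.088     ]
```

arm_command:
  increments:
    - [0.17,-0.65,0.1,0,0,-0.03,0]
    - [0.17,-0.65,0.1,0,0,0,0]
    - [0,0,0.5,0,0,0,0]
    - [0,0,0.5,0,0,0,0]
    - [0,0,0.5,0,0,0,0]
    - [0,0,0,0,0,0,0]

```text
t: 2.55
eef_pos: [0.5341, -0.043, 0.1339]
eef_rot: [0.988, -0.157, -0.005, -0.004]
contact_force: [-1.2, 0.9, -0.1]
width: 0.0001
```

```bash
python3 - <<'E'
from go import *
rep([.533,-.0475,.105],-17.4)
E
```

```text
t 2.55 p [ 0.5341 -0.043   0.1339] xang -18.1 z [-0.009  0.009 -1.   ] F [-1.2  0.9 -0.1] w 0.0001
shift(tool,/5cm) [0.01 0.1  0.58] dist 0.0292
turn z /60 -0.011654385575824714
```

arm_command:
  increments:
    - [0,0.1,0.3,0,0,0,0]
    - [0,0,0.28,0,0,0,0]
    - [0,0,0,0,0,0,0]
    - [0.08,0,0,0,0,0,0]
    - [0.08,0,0,0,0,0,0]
    - [0.08,0,0,0,0,0,0]
    - [0.08,0,0,0,0,0,0]

```text
t: 3.25
eef_pos: [0.5517, -0.0535, 0.1086]
eef_rot: [0.987, -0.16, -0.002, -0.004]
contact_force: [-0.1, 0.5, -1.0]
width: 0.0001
```

```bash
python3 - <<'E'
from go import *
rep([.569,-.0592,.105],-17.4)
E
```

```text
t 3.25 p [ 0.5517 -0.0535  0.1086] xang -18.4 z [-0.003  0.008 -1.   ] F [-0.1  0.5 -1. ] w 0.0001
shift(tool,/5cm) [ 0.37 -0.    0.07] dist 0.0186
turn z /60 -0.017103949001219122
```

arm_command:
  increments:
    - [0,0,0.08,0,0,0,0]
    - [0.06,0,0.03,0,0,0,0]
    - [0.08,0,0,0,0,0,0]
    - [0.08,0,0,0,0,0,0]

```text
t: 3.65
eef_pos: [0.5623, -0.0551, 0.1037]
eef_rot: [0.987, -0.16, -0.003, -0.006]
contact_force: [-3.2, 3.2, 4.9]
width: -0.0
```

arm_command:
  increments:
    - [0.08,0,0,0,0,0,0]
    - [0.08,0,0,0,0,0,0]

```text
t: 3.85
eef_pos: [0.5688, -0.0565, 0.1034]
eef_rot: [0.987, -0.159, -0.005, -0.007]
contact_force: [-0.7, -0.1, 0.8]
width: 0.0001
```

arm_command:
  increments:
    - [0.08,0,0,0,0,0,0]
    - [0.08,0,0,0,0,0,0]

```text
t: 4.05
eef_pos: [0.5759, -0.0595, 0.1027]
eef_rot: [0.987, -0.159, -0.006, -0.006]
contact_force: [-7.3, 3.4, 6.7]
width: 0.0
```

arm_command:
  increments:
    - [-0.2,0,0,0,0,0,0]
    - [-0.3,0,0,0,0,0,0]
    - [-0.3,0,-0.6,0,0,0,0]
    - [-0.2,0.8,-0.9,0,0,0,40]
    - [0,0.8,-0.5,0,0,0,40]

```text
t: 4.55
eef_pos: [0.5052, -0.1143, 0.1931]
eef_rot: [0.988, -0.156, -0.008, -0.005]
contact_force: [0.7, -0.7, 0.2]
width: 0.0282
```

```bash
python3 - <<'E'
from go import *
rep()
W=camera_model('wrist')
im=camera('wrist');c=proj(W,[.5846,-.0435,.09]).astype(int);print(c)
x0=max(c[0]-60,0);y0=max(c[1]-50,0);print(x0,y0)
c2=cv2.resize(im[y0:y0+120,x0:x0+140],None,fx=4,fy=4,interpolation=cv2.INTER_CUBIC)
cv2.imwrite('pics/w2.png',c2);cv2.imwrite('pics/w2f.png',im)
E
```

```text
t 4.55 p [ 0.5052 -0.1143  0.1931] xang -18.0 z [-0.015  0.012 -1.   ] F [ 0.7 -0.7  0.2] w 0.0282
[329  82]
269 32
```

View pics/w2.png

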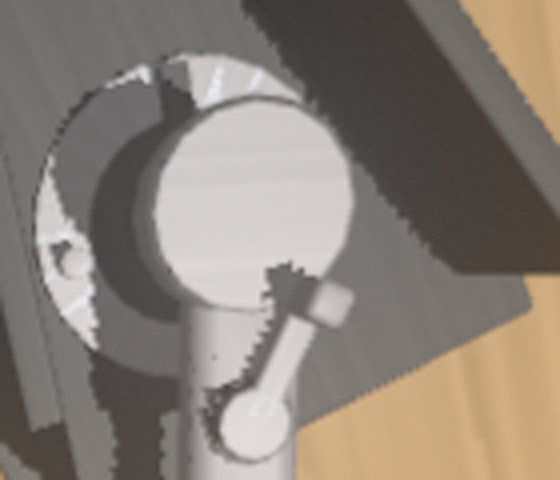

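The lever is flipped: its tab is now at the right, at crop (333,303). The stop pin is at crop (75,262) and the dark lug at crop (175,90). Next I'll work out the lug-to-pin angle and the straddle pose.

```bash
python3 - <<'E'
from go import *
W=camera_model('wrist')
B=np.array([.5846,-.0435,0])
an=lambda v:np.degrees(np.arctan2(v[1],v[0]))
for n,px,z in(('pin',(75,262),.024),('lug',(175,95),.02),('head',(253,203),.092)):
    X=ray(W,(269+px[0]/4-.4,32+px[1]/4-.4),z);v=X-B;print(n,X.round(4),an(v).round(1),np.hypot(v[0],v[1]).round(4))
im=cv2.imread('pics/w2f.png')
g=im[:, :].max(2); 
for r in range(160,300,20): 
    row=np.where(g[r,280:360]<60)[0]; print(r,(row.min()+280,row.max()+280) if len(row) else None)
for d in (-108,):
    u=np.array([np.cos(np.radians(d)),np.sin(np.radians(d)),0]);T=B+u*.135;T[2]=.15;rep(T,d+90)
E
```

```text
pin [ 0.5562 -0.0526  0.024 ] -162.2 0.0298
lug [ 0.5922 -0.0219  0.02  ] 70.5 0.0229
head [ 0.5889 -0.0513  0.092 ] -61.2 0.0089
160 None
180 None
200 None
220 None
240 None
260 None
280 (np.int64(321), np.int64(330))
t 4.6 p [ 0.5064 -0.1206  0.1972] xang -18.3 z [-0.01   0.005 -1.   ] F [ 0.6 -4.7  2. ] w 0.0356
shift(tool,/5cm) [1.03 0.75 0.93] dist 0.0786
turn z /60 -0.005007343910876708
```

arm_command:
  increments:
    - [0.5,0.37,0.3,0,0,0,42]
    - [0.5,0.37,0.3,0,0,0,42]
    - [0,0,0,0,0,0,42]
    - [0,0,0,0,0,0,42]

```text
t: 5.0
eef_pos: [0.5447, -0.1781, 0.1705]
eef_rot: [0.987, -0.162, 0.001, 0.001]
contact_force: [0.4, 0.8, 0.6]
width: 0.0419
```

```bash
python3 - <<'E'
from go import *
W=camera_model('wrist')
im=camera('wrist')
B=np.array([.5846,-.0435,0]);u=np.array([np.cos(np.radians(-108)),np.sin(np.radians(-108)),0]);T=B+u*.135;T[2]=.06;rep(T,-18)
for r in(.09,.11,.135,.18):
    q=B+u*r;q[2]=.08;print(proj(W,q))
cv2.imwrite('pics/w3.png',im)
E
```

```text
t 5.05 p [ 0.5447 -0.1779  0.1704] xang -18.6 z [ 0.001 -0.003 -1.   ] F [ 0.7 -0.1 -0.1] w 0.042
shift(tool,/5cm) [-0.08 -0.11  2.21] dist 0.1105
turn z /60 -0.009850490339853005
[255.01612729 135.67018053]
[255.40177569 159.96991676]
[255.8559128  188.58513144]
[256.60373592 235.70552569]
```

View pics/w3.png

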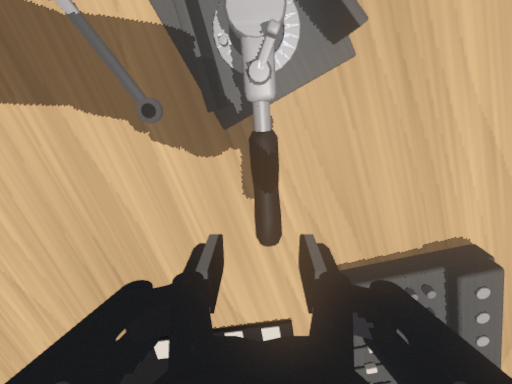

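The handle is at column 266, against 256 predicted for -108°. It has turned to about -104.5°, roughly 4 mm to the right of the tool centre, so I'll adjust and descend.

arm_command:
  increments:
    - [0.09,-0.1,0.4,0,0,-0.07,42]
    - [0,0,0.4,0,0,0,42]
    - [0,0,0.4,0,0,0,42]
    - [0,0,0.4,0,0,0,42]
    - [0,0,0.3,0,0,0,42]
    - [0,0,0.15,0,0,0,42]
    - [0,0,0,0,0,0,42]

```text
t: 5.75
eef_pos: [0.5504, -0.1704, 0.0679]
eef_rot: [0.993, -0.121, 0.003, 0.003]
contact_force: [0.1, -0.1, 0.2]
width: 0.042
```

```bash
cat >> go.py <<'E'
B=np.array([.5846,-.0435,0])
def pol():
    s,R=rep(); v=s['eef_pos']-B; a=np.degrees(np.arctan2(v[1],v[0])); tx=np.degrees(np.arctan2(R[1,0],R[0,0]))
    print('r',np.hypot(v[0],v[1]).round(4),'tool at ang',a.round(1),'handle-yaw',(tx-90).round(1),'F tangential',(s['contact_force']@R[:,0]).round(2),'radial y',(s['contact_force']@R[:,1]).round(2))
E
python3 -c "
from go import *
pol()"
```

```text
t 5.75 p [ 0.5504 -0.1704  0.0679] xang -13.9 z [ 0.006 -0.006 -1.   ] F [ 0.1 -0.1  0.2] w 0.042
r 0.1314 tool at ang -105.1 handle-yaw -103.9 F tangential 0.08 radial y 0.05
```

arm_command:
  increments:
    - [0,0.06,0.24,0,0,0,34]
    - [0,0,0,0,0,0,34]
    - [0.19,-0.01,0,0,0,-0.067,34]
    - [0.19,-0.01,0,0,0,-0.067,34]
    - [0.19,-0.01,0,0,0,-0.067,34]
    - [0.19,-0.01,0,0,0,-0.067,34]
    - [0.19,-0.01,0,0,0,-0.067,34]
    - [0.19,-0.01,0,0,0,-0.067,34]

```text
t: 6.55
eef_pos: [0.5911, -0.1757, 0.056]
eef_rot: [0.995, 0.095, -0.014, 0.006]
contact_force: [-6.9, -2.2, 2.6]
width: 0.0342
```

```bash
python3 -c "
from go import *
pol()"
```

```text
t 6.55 p [ 0.5911 -0.1757  0.056 ] xang 10.9 z [-0.027 -0.014 -1.   ] F [-6.9 -2.2  2.6] w 0.0342
r 0.1324 tool at ang -87.2 handle-yaw -79.1 F tangential -7.26 radial y 0.92
```

arm_command:
  increments:
    - [0.22,0,0,0,0,-0.04,34]
    - [0.22,0,0,0,0,-0.04,34]
    - [0.22,-0.01,0,0,0,-0.06,34]
    - [0.22,-0.01,0,0,0,-0.06,34]
    - [0.22,-0.01,0,0,0,-0.06,34]
    - [0.22,-0.01,0,0,0,-0.06,34]
    - [0.22,-0.01,0,0,0,-0.06,34]

```text
t: 7.25
eef_pos: [0.646, -0.1614, 0.0552]
eef_rot: [0.956, 0.292, -0.038, 0.012]
contact_force: [-5.7, -5.1, 3.4]
width: 0.0337
```

```bash
python3 -c "
from go import *
pol()"
```

```text
t 7.25 p [ 0.646  -0.1614  0.0552] xang 34.0 z [-0.066 -0.045 -0.997] F [-5.7 -5.1  3.4] w 0.0337
r 0.133 tool at ang -62.5 handle-yaw -56.0 F tangential -7.8 radial y 1.06
```

arm_command:
  increments:
    - [0.22,0,0,0,0.025,-0.04,34]
    - [0.22,0,0,0,0.025,-0.05,34]
    - [0.22,-0.01,0,0,0.025,-0.05,34]
    - [0.2,-0.01,0,0,0.025,-0.05,34]

```text
t: 7.65
eef_pos: [0.6742, -0.1422, 0.0565]
eef_rot: [0.922, 0.387, 0.003, -0.002]
contact_force: [-4.3, -4.7, 0.8]
width: 0.0343
```

```bash
python3 -c "
from go import *
pol()"
```

```text
t 7.65 p [ 0.6742 -0.1422  0.0565] xang 45.5 z [ 0.003  0.005 -1.   ] F [-4.3 -4.7  0.8] w 0.0343
r 0.1333 tool at ang -47.8 handle-yaw -44.5 F tangential -6.34 radial y 0.25
```

arm_command:
  increments:
    - [-0.25,-0.01,0,0,0,0.08,34]
    - [-0.28,-0.015,0,0,0,0.1,34]
    - [-0.28,-0.015,0,0,0,0.1,34]
    - [-0.28,-0.015,0,0,0,0.1,34]
    - [-0.28,-0.015,0,0,0,0.1,34]
    - [-0.28,-0.015,0,0,0,0.1,34]

```text
t: 8.25
eef_pos: [0.6062, -0.1822, 0.0601]
eef_rot: [0.997, 0.082, 0.008, -0.002]
contact_force: [0.3, -0.2, -0.4]
width: 0.034
```

```bash
python3 -c "
from go import *
pol()"
```

```text
t 8.25 p [ 0.6062 -0.1822  0.0601] xang 9.4 z [ 0.015  0.005 -1.   ] F [ 0.3 -0.2 -0.4] w 0.034
r 0.1404 tool at ang -81.2 handle-yaw -80.6 F tangential 0.21 radial y 0.29
```

arm_command:
  increments:
    - [-0.28,-0.04,0.03,0,0,0.1,34]
    - [-0.28,-0.04,0.03,0,0,0.1,34]
    - [-0.28,-0.04,0.03,0,0,0.1,34]
    - [-0.28,-0.03,0,0,0,0.1,34]
    - [-0.28,-0.03,0,0,0,0.1,34]

```text
t: 8.75
eef_pos: [0.5409, -0.1736, 0.0594]
eef_rot: [0.982, -0.191, 0.014, -0.002]
contact_force: [0.9, -1.3, -1.3]
width: 0.0343
```

```bash
python3 -c "
from go import *
pol()"
```

```text
t 8.75 p [ 0.5409 -0.1736  0.0594] xang -22.0 z [ 0.028 -0.001 -1.   ] F [ 0.9 -1.3 -1.3] w 0.0343
r 0.1373 tool at ang -108.6 handle-yaw -112.0 F tangential 1.28 radial y 0.93
```

arm_command:
  increments:
    - [-0.24,0,0.03,0,-0.02,0.02,34]
    - [0.2,-0.02,0,0,0,-0.03,34]
    - [0.2,-0.01,0.01,0,0,-0.06,34]
    - [0.2,-0.01,0,0,0,-0.06,34]
    - [0.2,-0.01,0,0,0,-0.06,34]

```text
t: 9.25
eef_pos: [0.5626, -0.178, 0.0574]
eef_rot: [0.996, -0.084, -0.004, -0.005]
contact_force: [-7.0, 1.8, 4.3]
width: 0.0345
```

```bash
python3 -c "
from go import *
pol()"
```

```text
t 9.25 p [ 0.5626 -0.178   0.0574] xang -9.6 z [-0.007  0.011 -1.   ] F [-7.   1.8  4.3] w 0.0345
r 0.1363 tool at ang -99.3 handle-yaw -99.6 F tangential -7.28 radial y -0.66
```

arm_command:
  increments:
    - [0.14,0,0,0,0.005,-0.03,34]
    - [0.14,0,0,0,0.005,-0.03,34]
    - [0.14,0,0,0,0.005,-0.03,34]

```text
t: 9.55
eef_pos: [0.5794, -0.1801, 0.0559]
eef_rot: [1.0, -0.03, -0.004, -0.006]
contact_force: [-6.4, 1.3, 4.8]
width: 0.0342
```

```bash
python3 -c "
from go import *
pol()"
```

```text
t 9.55 p [ 0.5794 -0.1801  0.0559] xang -3.4 z [-0.008  0.012 -1.   ] F [-6.4  1.3  4.8] w 0.0342
r 0.1367 tool at ang -92.2 handle-yaw -93.4 F tangential -6.52 radial y -0.95
```

arm_command:
  increments:
    - [0.1,0,-0.01,0,0.005,-0.03,34]
    - [0.1,0,-0.01,0,0.005,-0.03,34]
    - [0.08,0,0,0,0.005,-0.03,34]
    - [0.06,0,0,0,0.005,-0.02,34]
    - [0.06,0,0,0,0,-0.02,34]

```text
t: 10.05
eef_pos: [0.5919, -0.1792, 0.0546]
eef_rot: [0.999, 0.048, -0.007, -0.008]
contact_force: [-6.6, 1.1, 4.6]
width: 0.0338
```

```bash
python3 -c "
from go import *
pol()"
```

```text
t 10.05 p [ 0.5919 -0.1792  0.0546] xang 5.5 z [-0.014  0.016 -1.   ] F [-6.6  1.1  4.6] w 0.0338
r 0.1359 tool at ang -86.9 handle-yaw -84.5 F tangential -6.52 radial y -1.83
```

arm_command:
  increments:
    - [0.07,0,0,0,0.005,0,34]
    - [0.07,0,-0.01,0,0.005,-0.01,34]
    - [0.07,0,-0.01,0,0.005,-0.01,34]
    - [0.07,0,-0.01,0,0.005,-0.01,34]
    - [0.07,0,0,0,0,-0.01,34]
    - [0.07,0,0,0,0,-0.01,34]
    - [0.07,0,0,0,0,-0.01,34]
    - [0.07,0,0,0,0,-0.01,34]

```text
t: 10.85
eef_pos: [0.6071, -0.1779, 0.0528]
eef_rot: [0.995, 0.096, -0.018, -0.01]
contact_force: [-6.4, -0.3, 3.8]
width: 0.0342
```

```bash
python3 -c "
from go import *
pol()"
```

```text
t 10.85 p [ 0.6071 -0.1779  0.0528] xang 11.0 z [-0.038  0.016 -0.999] F [-6.4 -0.3  3.8] w 0.0342
r 0.1363 tool at ang -80.5 handle-yaw -79.0 F tangential -6.48 radial y -1.02
```

arm_command:
  increments:
    - [0.07,0,-0.03,0,0.015,-0.01,34]
    - [0.07,0,-0.03,0,0.015,-0.01,34]
    - [0.07,0,-0.02,0,0.01,-0.01,34]
    - [0.07,0,-0.02,0,0.01,-0.01,34]
    - [0.07,0,-0.02,0,0.01,-0.01,34]
    - [0.07,0,-0.02,0,0.01,-0.01,34]
    - [0.07,0,-0.02,0,0.01,-0.01,34]
    - [0.07,0,-0.02,0,0.01,-0.01,34]

```text
t: 11.65
eef_pos: [0.6189, -0.1748, 0.0537]
eef_rot: [0.989, 0.148, 0.005, -0.017]
contact_force: [-6.9, -1.6, 3.0]
width: 0.034
```

```bash
python3 -c "
from go import *
pol()"
```

```text
t 11.65 p [ 0.6189 -0.1748  0.0537] xang 17.0 z [ 0.004  0.035 -0.999] F [-6.9 -1.6  3. ] w 0.034
r 0.1357 tool at ang -75.3 handle-yaw -73.0 F tangential -7.07 radial y -0.59
```

arm_command:
  increments:
    - [0.07,0,-0.02,-0.01,0,-0.01,34]
    - [0.07,0,-0.02,-0.01,0.005,-0.01,34]
    - [0.07,0,-0.02,-0.01,0.005,-0.01,34]
    - [0.07,0,-0.02,0,0.005,-0.01,34]
    - [0.07,0,-0.02,0,0.005,-0.01,34]
    - [0.07,0,-0.02,0,0.005,-0.01,34]
    - [0.07,0,-0.02,0,0.005,-0.01,34]
    - [0.07,0,-0.02,0,0.005,-0.01,34]

```text
t: 12.45
eef_pos: [0.6205, -0.1737, 0.0528]
eef_rot: [0.98, 0.197, -0.01, -0.003]
contact_force: [-9.5, -3.2, 4.3]
width: 0.0342
```

```bash
python3 -c "
from go import *
pol()"
```

```text
t 12.45 p [ 0.6205 -0.1737  0.0528] xang 22.8 z [-0.021  0.001 -1.   ] F [-9.5 -3.2  4.3] w 0.0342
r 0.1351 tool at ang -74.6 handle-yaw -67.2 F tangential -10.08 radial y -0.81
```

It has stalled at about 10 N with the tool at -74.6°, so the lug is at the stop. Next I'll ramp toward 13.5 N.

arm_command:
  increments:
    - [0.08,0,-0.02,0,0.005,0,34]
    - [0.085,0,-0.02,0,0.005,0,34]
    - [0.085,0,-0.02,0,0.005,0,34]

```text
t: 12.75
eef_pos: [0.6213, -0.1735, 0.0526]
eef_rot: [0.98, 0.199, -0.018, -0.003]
contact_force: [-10.4, -4.2, 3.7]
width: 0.0341
```

```bash
python3 -c "
from go import *
pol()"
```

```text
t 12.75 p [ 0.6213 -0.1735  0.0526] xang 23.0 z [-0.036 -0.002 -0.999] F [-10.4  -4.2   3.7] w 0.0341
r 0.1351 tool at ang -74.2 handle-yaw -67.0 F tangential -11.28 radial y -0.25
```

arm_command:
  increments:
    - [0.1,0,-0.02,0,0.005,0,34]
    - [0.105,0,-0.02,0,0.005,0,34]
    - [0.105,0,-0.02,0,0.005,0,34]

```text
t: 13.05
eef_pos: [0.623, -0.1732, 0.0523]
eef_rot: [0.979, 0.201, -0.028, -0.002]
contact_force: [-12.4, -4.4, 5.3]
width: 0.0341
```

```bash
python3 -c "
from go import *
pol()"
```

```text
t 13.05 p [ 0.623  -0.1732  0.0523] xang 23.2 z [-0.055 -0.007 -0.998] F [-12.4  -4.4   5.3] w 0.0341
r 0.1353 tool at ang -73.5 handle-yaw -66.8 F tangential -13.37 radial y -0.87
```

Now 13.4 N. I'll hold it with a slight margin and read it twice.

arm_command:
  increments:
    - [0.108,0,-0.02,0,0.005,0,34]
    - [0.108,0,-0.02,0,0.005,0,34]
    - [0.108,0,-0.02,0,0.005,0,34]
    - [0.108,0,-0.02,0,0.005,0,34]

```text
t: 13.45
eef_pos: [0.6233, -0.1732, 0.0519]
eef_rot: [0.978, 0.203, -0.044, -0.001]
contact_force: [-14.6, -4.4, 6.5]
width: 0.0339
```

arm_command:
  increments:
    - [0.108,0,-0.02,0,0.005,0,34]
    - [0.108,0,-0.02,0,0.005,0,34]
    - [0.108,0,-0.02,0,0.005,0,34]

```text
t: 13.75
eef_pos: [0.6228, -0.1733, 0.0515]
eef_rot: [0.977, 0.204, -0.057, -0.0]
contact_force: [-12.6, -5.1, 5.8]
width: 0.0341
```

```bash
python3 -c "
from go import *
pol()"
```

```text
t 13.75 p [ 0.6228 -0.1733  0.0515] xang 23.6 z [-0.111 -0.023 -0.994] F [-12.6  -5.1   5.8] w 0.0341
r 0.1353 tool at ang -73.6 handle-yaw -66.4 F tangential -14.16 radial y -0.48
```

arm_command:
  increments:
    - [0.108,0,-0.02,0,0.006,0,34]
    - [0.108,0,-0.02,0,0.006,0,34]
    - [0.108,0,-0.02,0,0.006,0,34]

```text
t: 14.05
eef_pos: [0.6221, -0.1734, 0.0513]
eef_rot: [0.976, 0.205, -0.068, 0.0]
contact_force: [-13.7, -4.8, 6.8]
width: 0.034
```

arm_command:
  increments:
    - [0.108,0,-0.02,0,0.006,0,34]
    - [0.108,0,-0.02,0,0.006,0,34]
    - [0.108,0,-0.02,0,0.006,0,34]

```text
t: 14.35
eef_pos: [0.6214, -0.1735, 0.051]
eef_rot: [0.975, 0.207, -0.08, 0.0]
contact_force: [-13.0, -5.4, 7.3]
width: 0.0345
```

arm_command:
  increments:
    - [0.0,0,0,0,0,0,34]
    - [-0.06,0,0,0,0,0,36]
    - [0,0,0,0,0,0,40]
    - [0,0,0,0,0,0,44]

```text
t: 14.75
eef_pos: [0.6154, -0.1761, 0.0502]
eef_rot: [0.974, 0.211, -0.087, -0.002]
contact_force: [-1.4, 1.1, 0.8]
width: 0.044
```

```bash
python3 -c "
from go import *
pol()"
```

```text
t 14.75 p [ 0.6154 -0.1761  0.0502] xang 24.6 z [-0.17  -0.033 -0.985] F [-1.4  1.1  0.8] w 0.044
r 0.1362 tool at ang -76.9 handle-yaw -65.4 F tangential -0.92 radial y -1.62
```

arm_command:
  increments:
    - [0.04,0,0,0,0.08,0.05,50]
    - [0.04,0,0,0,0.08,0.06,54]
    - [0,0,0,0,0,0,54]

```text
t: 15.05
eef_pos: [0.625, -0.1753, 0.05]
eef_rot: [0.988, 0.154, 0.001, -0.014]
contact_force: [-0.3, 0.4, -0.2]
width: 0.0541
```

```bash
python3 -c "
from go import *
pol()"
```

```text
t 15.05 p [ 0.625  -0.1753  0.05  ] xang 17.8 z [-0.003  0.027 -1.   ] F [-0.3  0.4 -0.2] w 0.0541
r 0.1378 tool at ang -73.0 handle-yaw -72.2 F tangential -0.18 radial y -0.5
```

Free and centred on the handle. Now straight up, then a look.

arm_command:
  increments:
    - [0,0,-0.3,0,0,0,54]
    - [0,0,-0.4,0,0,0,54]
    - [0,0,-0.6,0,0,0,54]
    - [0,0,-0.6,0,0,0,54]
    - [0,0,-0.6,0,0,0,54]
    - [0,0.6,-0.2,0,0,0,54]
    - [0,0,0,0,0,0,54]
    - [0,0,0,0,0,0,54]

```text
t: 15.85
eef_pos: [0.6453, -0.2087, 0.201]
eef_rot: [0.987, 0.163, 0.003, -0.008]
contact_force: [-0.3, 0.6, -0.3]
width: 0.0542
```

```bash
python3 - <<'E'
from go import *
W=camera_model('wrist');im=camera('wrist');pol()
c=proj(W,[.5846,-.0435,.05]).astype(int)
x0=max(c[0]-70,0);y0=max(c[1]-60,0);print(x0,y0)
cv2.imwrite('pics/w4.png',cv2.resize(im[y0:y0+130,x0:x0+150],None,fx=4,fy=4,interpolation=cv2.INTER_CUBIC))
E
```

```text
t 15.9 p [ 0.6455 -0.2089  0.201 ] xang 18.8 z [ 0.004  0.017 -1.   ] F [ 0.3 -0.2 -0. ] w 0.0544
r 0.1762 tool at ang -69.8 handle-yaw -71.2 F tangential 0.26 radial y 0.26
183 0
```

View pics/w4.png

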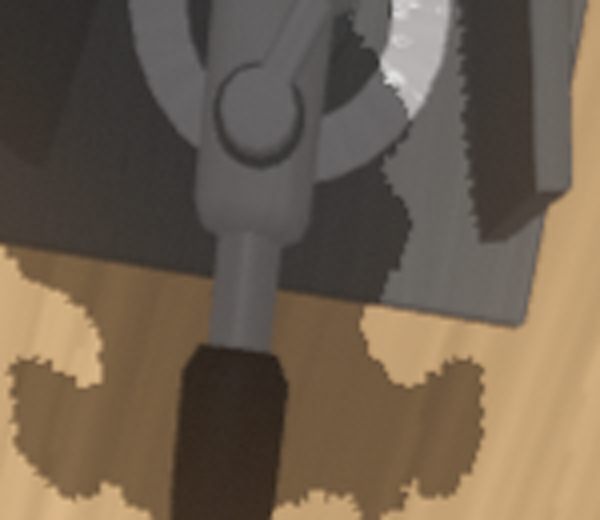

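The lever is still to the right, but the lug is above the frame. I'll shift the tool to see it.

arm_command:
  increments:
    - [-0.7,-0.5,-0.6,0,0,0,54]
    - [-0.7,-0.5,-0.4,0,0,0,54]
    - [-0.4,-0.3,0,0,0,0,54]
    - [0,0,0,0,0,0,54]
    - [0,0,0,0,0,0,54]

```text
t: 16.4
eef_pos: [0.5366, -0.1735, 0.2451]
eef_rot: [0.986, 0.166, -0.002, -0.011]
contact_force: [-0.5, 0.2, 0.6]
width: 0.054
```

```bash
python3 - <<'E'
from go import *
W=camera_model('wrist');im=camera('wrist');pol()
c=proj(W,[.5846,-.0435,.05]).astype(int)
x0=max(c[0]-55,0);y0=max(c[1]-55,0);print(x0,y0)
cv2.imwrite('pics/w5.png',cv2.resize(im[y0:y0+110,x0:x0+110],None,fx=5,fy=5,interpolation=cv2.INTER_CUBIC))
E
```

```text
t 16.45 p [ 0.5365 -0.1734  0.2448] xang 19.1 z [-0.009  0.022 -1.   ] F [-0.4  0.5 -0.2] w 0.054
r 0.1385 tool at ang -110.3 handle-yaw -70.9 F tangential -0.24 radial y -0.64
284 20
```

View pics/w5.png

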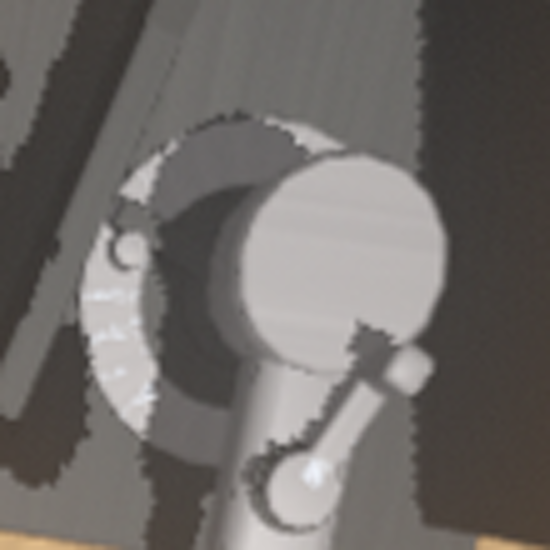

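The dark lug at crop (130,212) lies right against the pin at (130,250), and the lever tab is on the right at (408,370). The gripper is clear, so I'm handing in.

```bash
python3 -c "
from plant import *
print(close_job())"
```

```text
the job is handed in; nothing more can be done
None
```

The job is handed in: the ratchet is set to loosen and the bolt is backed off with its lug against the stop pin.

- **Lever:** I pushed the tab across with closed fingers. Later wrist views, including the last one, show it still on the loosening side.
- **Bolt:** It took two anticlockwise strokes with the fingers straddling the grip, turning at about 7 N. The second stroke stalled at about 10 N. I then raised the push at the grip to about 13.4 N and held it for 1.3 s. The readings during the hold were 13 to 15 N, inside the 12 to 18 N band.
- **Last checks:** The final wrist view shows the lug right beside the pin. The gripper is clear above the foot, and the force reading is near zero. About 16.5 s of the 61 s were used.
- **Not measured:** The gap between lug and pin was judged by eye and from the stall. I did not check again that the other things on the desk stayed put, but no path went near them below their height. The first reading of the pin and lug angles was off because the arm was still moving; after correcting for that, the lug had about 1.5 rad to turn, inside the stated range.

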